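# Find the socket that fits the vessel nut and hold it on

## Task

The brass nut on top of the round vessel has to be tightened next, but nobody knows its size: find the socket among the three in the black tray that fits it snugly, trying them on the nut if need be. Stand any socket that is too small or too loose back upright in the tray, push the fitting one fully down over the nut until it rests on the vessel, and finish like that, still gripping it upright. Leave the timer, the little bottle and the petri dish where they are.

Things in the scene. Friction and masses are not known exactly. Their poses are not given: they have to be found in the camera images.
- vessel_seat (a point): Centre of the flat top face of the vessel, at the foot of its nut, 45 mm above the bench; z up. Fixed vessel: round foot 110 mm, flat top 84 mm wide. A 10 mm stud ends 22 mm above here. A fitting socket pushed fully down rests its rim on this face; one that is too small stops on the nut's top, 18 mm higher; one that is too large slips down loosely over it.
- nut_a: Fixed brass hex nut, 18 mm high, top bevelled 2 mm. nut_a, nut_b and nut_c are 17, 22 and 27 mm across flats, in an order not told; any one of them sits on the vessel, the others are spares on the grey stand. Origin: centre of its underside, 45 mm above the bench, z up; two flats face its own +x and -x.
- nut_b: Fixed brass hex nut, 18 mm high, top bevelled 2 mm. nut_a, nut_b and nut_c are 17, 22 and 27 mm across flats, in an order not told; any one of them sits on the vessel, the others are spares on the grey stand. Origin: centre of its underside, 45 mm above the bench, z up; two flats face its own +x and -x.
- nut_c: Fixed brass hex nut, 18 mm high, top bevelled 2 mm. nut_a, nut_b and nut_c are 17, 22 and 27 mm across flats, in an order not told; any one of them sits on the vessel, the others are spares on the grey stand. Origin: centre of its underside, 45 mm above the bench, z up; two flats face its own +x and -x.
- socket_small: Loose steel socket, blue band, 28 mm diameter, 84 mm tall, about 0.13 kg, mouth down in any tray compartment. Hex mouth 18.6 mm across flats, 26 mm deep: fits a 17 mm nut. Round to 34 mm height, neck, then from 40 to 84 mm a 20 x 20 mm square adapter: grip it there. Origin: centre of the mouth's rim, z up; two hex flats and two adapter faces look along its +x and -x.
- socket_medium: Loose steel socket, green band, 33 mm diameter, 84 mm tall, about 0.15 kg, mouth down in any tray compartment. Hex mouth 23.6 mm across flats, 26 mm deep: fits a 22 mm nut. Round to 34 mm height, neck, then from 40 to 84 mm a 20 x 20 mm square adapter: grip it there. Origin: centre of the mouth's rim, z up; two hex flats and two adapter faces look along its +x and -x.
- socket_large: Loose steel socket, orange band, 39 mm diameter, 84 mm tall, about 0.18 kg, mouth down in any tray compartment. Hex mouth 28.6 mm across flats, 26 mm deep: fits a 27 mm nut. Round to 34 mm height, neck, then from 40 to 84 mm a 20 x 20 mm square adapter: grip it there. Origin: centre of the mouth's rim, z up; two hex flats and two adapter faces look along its +x and -x.
- socket_tray: Black fixed tray, 66 mm (its x) by 212 mm (its y), walls 4 mm thick and 14 mm high, floor 4 mm thick. Two dividers make three compartments in a row, each about 58 x 65 mm, with centres at y = -68, 0 and +68 mm; one socket stands in each. Origin: centre of its underside, on the bench.
- timer: White lab timer lying flat, 62 x 62 x 19 mm, a bystander. Origin: centre of its underside.
- bottle_small: Small brown screw-capped bottle, 34 mm in diameter, 64 mm high, a bystander. Origin: centre of its underside.
- petri_dish: Round petri dish, 59 mm in diameter, 14 mm high, a bystander. Origin: centre of its underside.
There are look-alikes about, which are no part of the job. Leave any purple look-alike of the socket_large alone.

How it is judged (in metres and radians):
At the end, for the whole second after the job is handed in: The socket made for the nut that sits on the vessel is over that nut, its rim within 4 mm of the vessel's top face and 4 mm of the nut's axis, tilted less than 0.07 rad, at rest and still held by the fingers (more than 1.5 N); the other two sockets stand upright (0.1 rad) on the floor of the tray (((horizontal distance between nut_c and vessel_seat below 0.01 m and horizontal distance between socket_small and vessel_seat below 0.004 m and z of socket_small in the frame of vessel_seat between -0.003 and 0.004 m and angle between socket_small's own z axis and vertical below 0.07 rad and linear speed of socket_small below 0.02 m/s and contact force between the fingers and socket_small above 1.5 N and x of socket_medium in the frame of socket_tray between -0.032 and 0.032 m and y of socket_medium in the frame of socket_tray between -0.104 and 0.104 m and z of each of socket_medium, socket_large in the frame of socket_tray below 0.009 m and angle between each of socket_medium, socket_large's own z axis and vertical below 0.1 rad and x of socket_large in the frame of socket_tray between -0.032 and 0.032 m and y of socket_large in the frame of socket_tray between -0.104 and 0.104 m) or (horizontal distance between nut_a and vessel_seat below 0.01 m and horizontal distance between socket_medium and vessel_seat below 0.004 m and z of socket_medium in the frame of vessel_seat between -0.003 and 0.004 m and angle between socket_medium's own z axis and vertical below 0.07 rad and linear speed of socket_medium below 0.02 m/s and contact force between the fingers and socket_medium above 1.5 N and x of socket_small in the frame of socket_tray between -0.032 and 0.032 m and y of socket_small in the frame of socket_tray between -0.104 and 0.104 m and z of each of socket_small, socket_large in the frame of socket_tray below 0.009 m and angle between each of socket_small, socket_large's own z axis and vertical below 0.1 rad and x of socket_large in the frame of socket_tray between -0.032 and 0.032 m and y of socket_large in the frame of socket_tray between -0.104 and 0.104 m) or (horizontal distance between nut_b and vessel_seat below 0.01 m and horizontal distance between socket_large and vessel_seat below 0.004 m and z of socket_large in the frame of vessel_seat between -0.003 and 0.004 m and angle between socket_large's own z axis and vertical below 0.07 rad and linear speed of socket_large below 0.02 m/s and contact force between the fingers and socket_large above 1.5 N and x of socket_small in the frame of socket_tray between -0.032 and 0.032 m and y of socket_small in the frame of socket_tray between -0.104 and 0.104 m and z of each of socket_small, socket_medium in the frame of socket_tray below 0.009 m and angle between each of socket_small, socket_medium's own z axis and vertical below 0.1 rad and x of socket_medium in the frame of socket_tray between -0.032 and 0.032 m and y of socket_medium in the frame of socket_tray between -0.104 and 0.104 m))); the arm keeps its last pose, push and grip.
It fails at once if the timer is pushed more than 20 mm (distance of timer from where it was at the start of the episode above 0.02 m).
It fails at once if the little bottle is pushed more than 20 mm (distance of bottle_small from where it was at the start of the episode above 0.02 m).
It fails at once if the petri dish is pushed more than 20 mm (distance of petri_dish from where it was at the start of the episode above 0.02 m).
It also fails if it takes over 72 s, if anything falls off the work surface, if the arm or the gripper's body presses on something with over 40 N, if the wrist force passes 120 N, or if a joint passes its speed limit or range.

## Robot

A 7-joint arm with a two-finger parallel gripper is mounted at the origin on a cart in front of the work surface, level with it; the furniture and walls round the work are solid. World frame = base frame: x ahead of the robot, y to its left, z up, the work surface at z = 0. Lengths are in m, angles in degrees, forces in N, time in s.
With the tool pointing down it reaches from about 0.35 to 0.9 m from the base axis. Payload 8.1 kg.
Tool frame: the origin (TCP) lies on the centre line of the jaws, within the pads' length; the fingertips stand 11 mm ahead of it and the grasp point (between the pads) lies 8 mm behind it (env.finger_overhang is the distance from the TCP to the fingertips, in m); z points along the fingers, x is the direction in which the jaws open and shut, and the axes are right-handed (so a half turn about z gives the same grasp; the last joint's range is limited). The gripper opens to 92 mm and grips with 3 to 60 N. Pads are 19 mm wide; open, the fingers measure 130 mm over their backs; the gripper's body (75 mm by 190 mm) begins 47 mm behind the grasp point.
Start: joints at [-74.633, 24.895, 1.432, 90.138, -0.665, 64.973, -4.303], TCP at [0.227, 0.583, 0.238] pointing down, gripper open.
Joint ranges: [-149.89, 149.89], [-25.12, 119.58], [-72.63, 75.52], [4.76, 147.25], [-75.54, 255.54], [6.69, 114.76], [-157.13, 157.13]. Speed limits (degrees/s): [127.2, 127.2, 172.46, 172.46, 180, 180, 180].

## Interface

Orientations are given as a 3x3 rotation matrix whose columns are the frame's x, y, z axes.
In Python, from station import env gives the robot as it stands.
- The arm moves only by the tool arm_command, never from a script. Its argument "rows" is a list of rows, each a list of 2 entries, a list of its own where there are three numbers: the shift along the tool's x, y, z in mm, then the turn about the tool's z in rad. A call has 1 to 10 rows; each row is the pose to reach, as a shift and turn from the pose measured when the call began, along the tool's axes at that moment; what a row does not reach only later rows make up. A row lasts 1/12 s, in which the tool goes at most 41.7 mm and 7.16 degrees, less where a joint would pass 70% of its speed; a pose out of reach is approached as far as the arm can. A call with a gripper value outside its range is refused whole. "claw" is the closure in counts, from 0 (fully open) to 255 (shut), set as the call begins (left out, the last holds). The fingers move at their own pace and stop on an object; "grip_force" is the grip in N (left out, the last holds). Time passes only in rows, so rows that repeat a pose let the fingers close. It gives the time, the measured TCP pose, the force and the opening at its end, in the units of the state.
- env.observe(): the state, without advancing time (a new reading comes with each control period).
- env.grab_frame(name): name is "side" or "top"; returns the picture (400x640x3 uint8, red, green, blue); there is no depth.
- env.camera_params(name): a dict with "fov_y" (degrees; the focal length in pixels is half the picture's height over the tangent of half this angle, whatever the lens; pixels are square), "cx", "cy" (the principal point, pixels), "world_from_camera" (4x4, takes a point from camera to world coordinates). Camera axes: x right, y down, z forward; pixel columns grow to the right and rows downward; lengths in m; the calibration is good to about 2 mm. A picture is of the moment at which its call begins. camera_params takes no time and is no camera call.
- env.job_done(): hands the job in, once; it reports no verdict.
The state is a dict: "time_s": time; "q": joint angles; "joint_vel": joint speeds; "joint_torque": joint torques, N m; "position": TCP position; "tcp_rot": TCP orientation; "force": force on the tool from outside, world axes, zero at the start; "torque": the same for the moment, N m; "width": finger opening in m.
Only numpy, scipy, OpenCV 4.12 (cv2) and the standard library are available. Lean on these libraries where they do the work, as an engineer would, in place of code of your own. Each camera call takes 0.05 s, during which the arm holds its last target. There are 200 camera calls.

## Working session

There is one attempt and no reset: what is moved stays moved. The work goes in short steps, Python scripts to look and compute and a tool call to move; the robot and the scene stay as the last step left them, time stands still between calls to the robot, and variables do not carry over. Pictures are saved under pics/ and viewed, about 8 in all and at most 12, crops included, and the job is handed in when it is done.

Besides the shell and the picture viewer there is one more tool, called after "Request:" by a JSON object that holds its "method" and its "body". arm_command: Moves the arm, as the interface text tells. Its arguments: {"type":"object","properties":{"rows":{"type":"array","items":{"type":"array"}},"claw":{"type":"number"},"grip_force":{"type":"number"}},"required":["rows"]}

```bash
mkdir -p pics
cat > h.py <<'E'
import numpy as np,cv2
from station import env
def snap(n,f):
    im=env.grab_frame(n)[:,:,::-1].copy(); cv2.imwrite('pics/'+f,im); return im
def px2w(n,u,v,z):
    c=env.camera_params(n); f=200/np.tan(np.radians(c['fov_y'])/2); T=np.array(c['world_from_camera'])
    d=T[:3,:3]@np.array([(u-c['cx'])/f,(v-c['cy'])/f,1]); o=T[:3,3]
    return o+d*(z-o[2])/d[2]
def w2px(n,p):
    c=env.camera_params(n); f=200/np.tan(np.radians(c['fov_y'])/2); T=np.linalg.inv(np.array(c['world_from_camera']))
    q=T[:3,:3]@np.array(p)+T[:3,3]; return np.array([c['cx']+f*q[0]/q[2],c['cy']+f*q[1]/q[2]])
E
python3 - <<'E'
from h import *
np.set_printoptions(precision=4,suppress=True)
for n in('side','top'):
    snap(n,n+'0.png'); c=env.camera_params(n); print(c['fov_y'],c['cx'],c['cy'],np.array(c['world_from_camera']))
s=env.observe(); print(s)
E
```

```text
46.915371154446916 319.6302932127787 193.92601500368082 [[ 0.9098 -0.2677  0.3173  0.1622]
 [-0.4147 -0.6224  0.6639 -0.8017]
 [ 0.0198 -0.7355 -0.6772  0.8594]
 [ 0.      0.      0.      1.    ]]
57.704296921832324 320.5857284679403 205.84177634521546 [[-0.0063 -0.9898  0.1424  0.4054]
 [-1.      0.0071  0.0049 -0.0239]
 [-0.0058 -0.1424 -0.9898  0.9992]
 [ 0.      0.      0.      1.    ]]
{'time_s': 0.1, 'q': array([-74.6346,  24.9327,   1.4313,  90.1838,  -0.6629,  64.9743,
        -4.3025]), 'joint_vel': array([-0.0283, -0.0294,  0.06  , -0.1003,  0.0175, -0.1075,  0.0494]), 'joint_torque': array([  0.0035, -66.9118,   0.9881, -31.5139,  -0.0605,   0.0375,
         0.    ]), 'position': array([0.2264, 0.5821, 0.237 ]), 'tcp_rot': array([[ 0.3624,  0.932 , -0.0004],
       [ 0.932 , -0.3624, -0.0014],
       [-0.0014,  0.0002, -1.    ]]), 'force': array([ 0.3259, -0.3379,  0.3562]), 'torque': array([-0.0083,  0.0047,  0.0687]), 'width': 0.0916689718406271}
```

```bash
ls -la pics
```

```text
total 800
drwxr-xr-x 2 agent agent   4096 Dec  5 10:40 .
drwxr-xr-x 3 agent agent   4096 Dec  5 10:40 ..
-rw-r--r-- 1 agent agent 367591 Dec  5 10:40 side0.png
-rw-r--r-- 1 agent agent 441699 Dec  5 10:40 top0.png
```

View pics/top0.png

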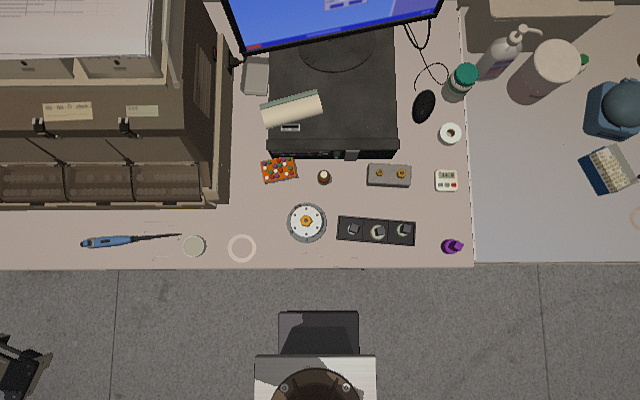

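View pics/side0.png

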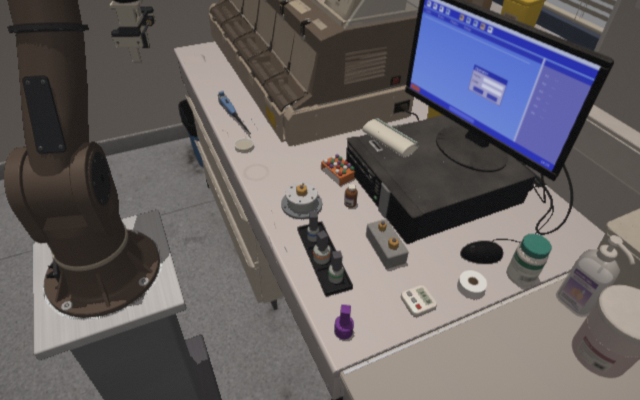

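The top view shows the vessel and nut at (306,221), the tray's sockets at (354,229), (378,231) and (404,230), and the spares at (379,173) and (402,173). It also shows the timer (446,181), the bottle (324,177) and the petri dish (193,246). The things that could be taken for a wanted socket are the three tray sockets and the purple look-alike at (452,246), which I'll leave alone. Next I'll take a close crop to choose.

Run:
```python
import cv2,numpy as np
t=cv2.imread('pics/top0.png')[155:255,280:425]; s=cv2.imread('pics/side0.png')[175:300,275:415]
a=cv2.resize(t,None,fx=5.5,fy=5.5,interpolation=cv2.INTER_CUBIC)
cv2.imwrite('pics/c1.png',a)
cv2.imwrite('pics/c2.png',cv2.resize(s,None,fx=4.7,fy=4.7,interpolation=cv2.INTER_CUBIC))
```

```text
(no output)
```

View pics/c1.png

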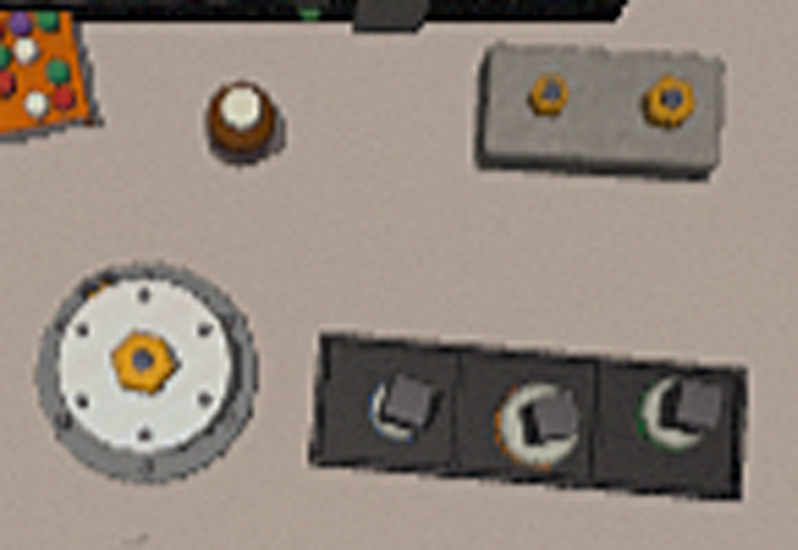

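View pics/c2.png

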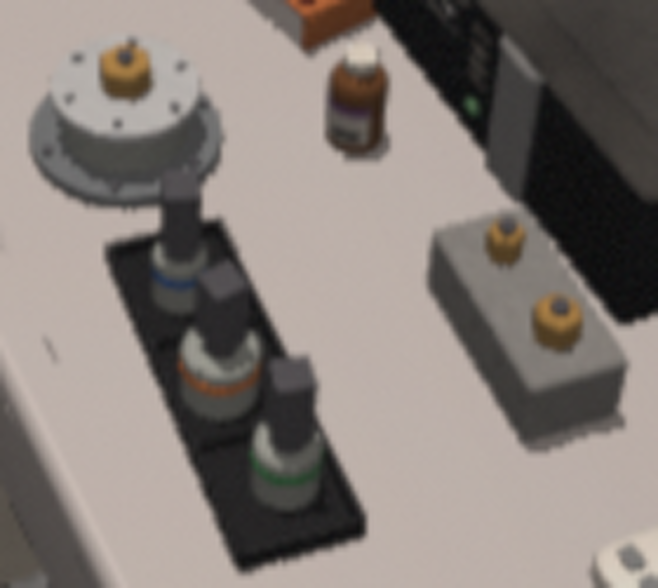

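In the crops the orange-banded large socket stands in the middle compartment, with blue to its left and green to its right. The vessel nut measures about 70 crop px over its corners, and the spares about 39 and 50. At roughly 2.17 px/mm that makes the vessel nut 27 mm and the spares 17 and 22 mm, so the large socket is the one to use. Next I'll enlarge the socket and nut to get pose and yaw.

Run:
```python
from h import *
o=[]
for n,ws in (('top',[(375,228),(306,222)]),('side',[(324,252),(301,190)])):
    im=np.mean([env.grab_frame(n)[:,:,::-1] for _ in range(4)],0); np.save(n+'.npy',im)
    for u,v in ws:
        c=np.clip(im[v-14:v+14,u-18:u+19]*1.4,0,255).astype(np.uint8)
        if n=='side' : c=np.clip(im[v-19:v+9,u-18:u+19]*1.4,0,255).astype(np.uint8)
        o.append(cv2.resize(c,None,fx=10.5,fy=10.5,interpolation=cv2.INTER_CUBIC))
cv2.imwrite('pics/d.png',np.vstack([np.hstack(o[:2]),np.hstack(o[2:])]))
for n,uv,z in (('top',(306,221),.063),('top',(380,230.5),.088)): print(px2w(n,*uv,z))
```

```text
[0.50066843 0.01870048 0.063     ]
[ 0.47289662 -0.16813419  0.088     ]
```

View pics/d.png

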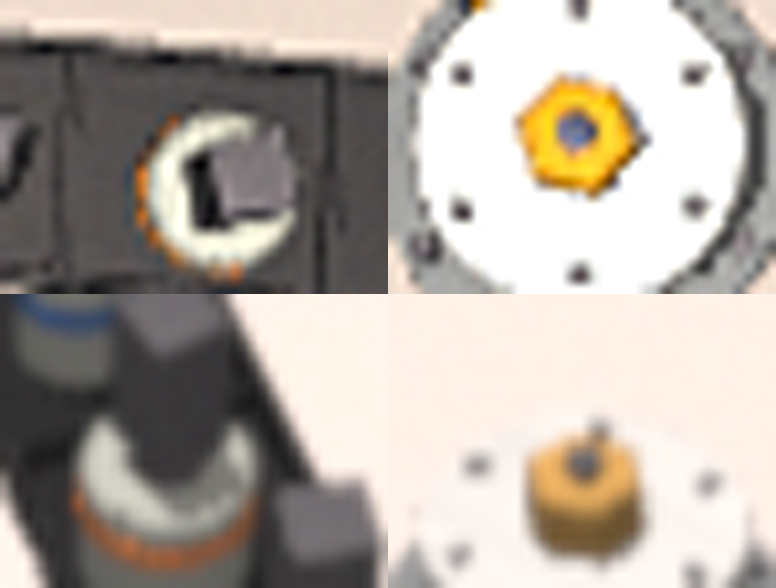

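The upper-left panel shows the large socket's adapter top, with corners at about (213,146), (280,128), (298,198) and (232,218). The upper-right panel shows the nut as a hexagon centred near (577,135). The lower panels show both from the side. I'll fit both poses with the calibration.

```bash
cat > fit.py <<'E'
from h import *
from scipy.optimize import minimize
K=8
def hexm(n,p,x0,y0,w,h):
    # hull of bevelled 27 mm nut
    x,y,a=p; P=[]
    for k in range(6):
        t=a+np.pi/6+k*np.pi/3
        for z,r in((.045,.01559),(.061,.01559),(.063,.0137)): P.append(w2px(n,(x+r*np.cos(t),y+r*np.sin(t),z)))
    q=(np.array(P)-[x0,y0]+.5)*K
    m=np.zeros((h*K,w*K),np.uint8); cv2.fillConvexPoly(m,cv2.convexHull(np.round(q*16).astype(np.int32)),1,shift=4); return m
def mask(n,x0,y0,w,h):
    c=cv2.resize(np.load(n+'.npy')[y0:y0+h,x0:x0+w],None,fx=K,fy=K,interpolation=cv2.INTER_CUBIC)
    m=((c[:,:,2]-c[:,:,0])>.27*c[:,:,2]).astype(np.uint8)
    return cv2.morphologyEx(m,cv2.MORPH_CLOSE,np.ones((35,35)))
W={'top':(296,210,22,22),'side':(288,180,28,22)}
M={n:mask(n,*W[n]) for n in W}
for ns in(['top'],['side'],['top','side']):
    f=lambda p:sum((hexm(n,(p[0]/1e3,p[1]/1e3,np.radians(p[2])),*W[n])!=M[n]).sum()/M[n].sum() for n in ns)
    b=min((minimize(f,(501,19,a),method='Nelder-Mead',options=dict(initial_simplex=[(501,19,a),(504,19,a),(501,22,a),(501,19,a+12)])) for a in(0,15,30,45)),key=lambda r:r.fun)
    print(ns,b.x,b.fun)
up=lambda q:(np.array(q)+.5)/10.5-.5+[357,214]
C=np.array([px2w('top',*up(q),.088)[:2] for q in((213,146),(280,128),(298,198),(232,218))])
print(C.mean(0),[ (np.linalg.norm(C[(i+1)%4]-C[i]),np.degrees(np.arctan2(*(C[(i+1)%4]-C[i])[::-1]))) for i in range(4)])
E
python3 fit.py
```

```text
Traceback (most recent call last):
  File "fit.py", line 20, in <module>
    b=min((minimize(f,(501,19,a),method='Nelder-Mead',options=dict(initial_simplex=[(501,19,a),(504,19,a),(501,22,a),(501,19,a+12)])) for a in(0,15,30,45)),key=lambda r:r.fun)
  File "fit.py", line 20, in <genexpr>
    b=min((minimize(f,(501,19,a),method='Nelder-Mead',options=dict(initial_simplex=[(501,19,a),(504,19,a),(501,22,a),(501,19,a+12)])) for a in(0,15,30,45)),key=lambda r:r.fun)
           ~~~~~~~~^^^^^^^^^^^^^^^^^^^^^^^^^^^^^^^^^^^^^^^^^^^^^^^^^^^^^^^^^^^^^^^^^^^^^^^^^^^^^^^^^^^^^^^^^^^^^^^^^^^^^^^^^^^^^^^^^^
  File "fit.py", line 19, in <lambda>
    f=lambda p:sum((hexm(n,(p[0]/1e3,p[1]/1e3,np.radians(p[2])),*W[n])!=M[n]).sum()/M[n].sum() for n in ns)
               ~~~^^^^^^^^^^^^^^^^^^^^^^^^^^^^^^^^^^^^^^^^^^^^^^^^^^^^^^^^^^^^^^^^^^^^^^^^^^^^^^^^^^^^^^^^^
  File "fit.py", line 19, in <genexpr>
    f=lambda p:sum((hexm(n,(p[0]/1e3,p[1]/1e3,np.radians(p[2])),*W[n])!=M[n]).sum()/M[n].sum() for n in ns)
                    ~~~~^^^^^^^^^^^^^^^^^^^^^^^^^^^^^^^^^^^^^^^^^^^^^^
  File "fit.py", line 9, in hexm
    for z,r in((.045,.01559),(.061,.01559),(.063,.0137)): P.append(w2px(n,(x+r*np.cos(t),y+r*np.sin(t),z)))
                                                                   ~~~~^^^^^^^^^^^^^^^^^^^^^^^^^^^^^^^^^^^
  File "h.py", line 10, in w2px
    c=env.camera_params(n); f=200/np.tan(np.radians(c['fov_y'])/2); T=np.linalg.inv(np.array(c['world_from_camera']))
ValueError: time passes only in moves, steps and waits
```

```bash
sed -i 's/env.camera_params(n)/cam(n)/; s/^def snap/from functools import cache\ncam=cache(lambda n: env.camera_params(n))\ndef snap/' h.py; python3 fit.py
```

```text
['top'] [503.28490928  20.41089707 -10.94610007] 0.05472396587799774
['side'] [502.68904429  23.06414155 -21.65598295] 0.12047633776678009
['top', 'side'] [502.80814321  20.85725686 -16.62730299] 0.2497482031454855
[ 0.47420824 -0.1704413 ] [(np.float64(0.016685886891570925), np.float64(-75.39954063626449)), (np.float64(0.017198921806239477), np.float64(-167.31808346036365)), (np.float64(0.016552690964565433), np.float64(106.36493751431958)), (np.float64(0.017704294745833765), np.float64(13.193345941524873))]
```

```bash
cat > go.py <<'E'
import sys
from h import *
def go(x,y,z,yaw):
    s=env.observe(); R=np.array(s['tcp_rot']); d=R.T@(np.array([x,y,z])-s['position'])*1e3
    cy=np.degrees(np.arctan2(R[1,0],R[0,0])); e=(yaw-cy+90)%180-90
    print('t',round(s['time_s'],2),'pos',np.round(s['position'],4),'yaw',round(cy,2),'shift',np.round(d,1),'turn',round(-np.radians(e),3),'F',np.round(s['force'],1),'w',round(s['width'],4), 'tilt',np.round(R[:2,2],4))
if __name__=='__main__': go(*map(float,sys.argv[1:5]))
E
python3 go.py .474 -.170 .2 14.2
python3 -c "
from h import *
print(px2w('top',377.0,231.8,.034))"
```

```text
t 0.5 pos [0.2265 0.5825 0.2377] yaw 68.75 shift [-611.6  503.4   37.8] turn 0.952 F [-0.5 -1.2  1.4] w 0.0917 tilt [ 0.     -0.0001]
[ 0.47349838 -0.16861489  0.034     ]
```

Request:
{"method": "arm_command", "body": {"rows": [[[-611, 503, 38], 0.95], [[-611, 503, 38], 0.95], [[-611, 503, 38], 0.95], [[-611, 503, 38], 0.95], [[-611, 503, 38], 0.95], [[-611, 503, 38], 0.95], [[-611, 503, 38], 0.95], [[-611, 503, 38], 0.95], [[-611, 503, 38], 0.95], [[-611, 503, 38], 0.95]], "claw": 90, "grip_force": 25}}

```text
time_s: 1.33
position: [0.3568, 0.1854, 0.218]
tcp_rot: [[0.969, 0.247, 0.001], [0.247, -0.969, 0.001], [0.001, -0.001, -1.0]]
force: [1.2, 1.0, 0.4]
width: 0.0593
```

```bash
python3 go.py .474 -.1697 .16 14.2
```

```text
t 1.33 pos [0.3568 0.1854 0.218 ] yaw 14.31 shift [ 25.8 373.1  57.7] turn 0.002 F [1.2 1.  0.4] w 0.0593 tilt [0.0006 0.0009]
```

Request:
{"method": "arm_command", "body": {"rows": [[[26, 373, 58], 0], [[26, 373, 58], 0], [[26, 373, 58], 0], [[26, 373, 58], 0], [[26, 373, 58], 0], [[26, 373, 58], 0], [[26, 373, 58], 0], [[26, 373, 58], 0], [[26, 373, 58], 0], [[26, 373, 58], 0]]}}

```text
time_s: 2.17
position: [0.4751, -0.1774, 0.1596]
tcp_rot: [[0.971, 0.24, 0.002], [0.24, -0.971, -0.004], [0.001, 0.004, -1.0]]
force: [-1.5, -0.2, 0.1]
width: 0.0593
```

```bash
python3 go.py .474 -.1697 .12 14.2
```

```text
t 2.17 pos [ 0.4751 -0.1774  0.1596] yaw 13.88 shift [ 0.8 -7.9 39.6] turn -0.006 F [-1.5 -0.2  0.1] w 0.0593 tilt [ 0.0024 -0.0037]
```

Request:
{"method": "arm_command", "body": {"rows": [[[0, -6, 20], 0], [[0, -8, 48], 0], [[0, -8, 48], 0], [[0, -8, 48], 0], [[0, -8, 48], 0]]}}

```text
time_s: 2.58
position: [0.4737, -0.1698, 0.1126]
tcp_rot: [[0.971, 0.24, 0.003], [0.24, -0.971, -0.004], [0.002, 0.004, -1.0]]
force: [-0.1, 0.2, -0.2]
width: 0.0592
```

```bash
python3 go.py .474 -.1697 .065 14.2
python3 - <<'E'
from h import *
o=[]
for n,p in(('top',(.474,-.17,.1)),('side',(.474,-.17,.09))):
    u,v=w2px(n,p).astype(int); print(n,u,v,w2px(n,env.observe()['position']),w2px(n,(.474,-.1697,.088)))
    c=snap(n,n+'1.png')[v-30:v+30,u-30:u+30]; o.append(cv2.resize(c,None,fx=6.6,fy=6.6,interpolation=cv2.INTER_CUBIC))
cv2.imwrite('pics/e.png',np.hstack(o))
E
```

```text
t 2.58 pos [ 0.4737 -0.1698  0.1126] yaw 13.9 shift [ 0.3 -0.3 47.6] turn -0.005 F [-0.1  0.2 -0.2] w 0.0592 tilt [ 0.0029 -0.0038]
top 381 229 [382.26556943 229.42771046] [380.61140141 230.05631249]
side 322 233 [322.74763564 226.51427616] [322.42819325 234.05293595]
```

View pics/e.png

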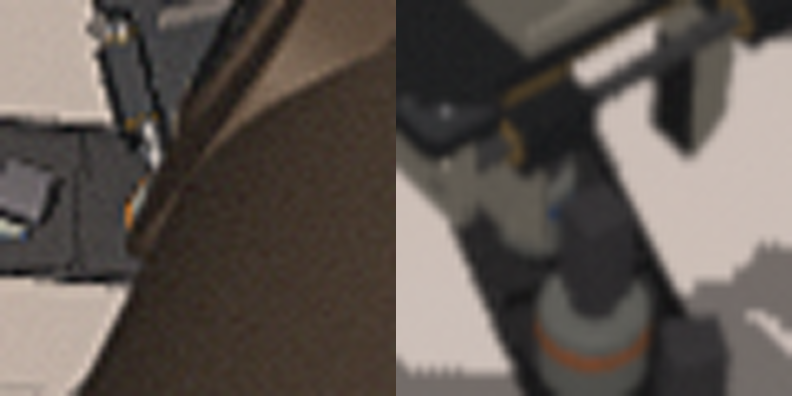

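The side panel shows the two fingers either side of the adapter, whose top is near (600,200), within 1 px of the prediction. I'll descend and close.

Request:
{"method": "arm_command", "body": {"rows": [[[0, 0, 25], 0], [[0, 0, 50], 0], [[0, 0, 50], 0], [[0, 0, 50], 0]]}}

```text
time_s: 3.02
position: [0.4742, -0.1699, 0.0634]
tcp_rot: [[0.971, 0.24, 0.003], [0.24, -0.971, -0.004], [0.002, 0.004, -1.0]]
force: [0.2, 0.3, 0.7]
width: 0.0596
```

Request:
{"method": "arm_command", "body": {"rows": [[[0, 0, 0], 0], [[0, 0, 0], 0], [[0, 0, 0], 0], [[0, 0, 0], 0], [[0, 0, 0], 0], [[0, 0, 0], 0], [[0, 0, 0], 0], [[0, 0, 0], 0]], "claw": 255, "grip_force": 30}}

```text
time_s: 3.68
position: [0.4743, -0.1699, 0.0636]
tcp_rot: [[0.971, 0.24, 0.004], [0.24, -0.971, -0.004], [0.003, 0.004, -1.0]]
force: [-1.3, 0.3, 5.4]
width: 0.0202
```

```bash
python3 go.py .474 -.1697 .16 14.2
```

```text
t 3.68 pos [ 0.4743 -0.1699  0.0636] yaw 13.92 shift [  0.    0.1 -96.4] turn -0.005 F [-1.3  0.3  5.4] w 0.0202 tilt [ 0.0036 -0.0036]
```

Request:
{"method": "arm_command", "body": {"rows": [[[0, 0, -30], 0], [[0, 0, -60], 0], [[0, 0, -100], 0], [[0, 0, -100], 0], [[0, 0, -100], 0], [[0, 0, -100], 0]]}}

```text
time_s: 4.18
position: [0.4736, -0.1691, 0.1632]
tcp_rot: [[0.971, 0.241, 0.003], [0.241, -0.971, -0.003], [0.003, 0.004, -1.0]]
force: [0.1, -0.8, -2.3]
width: 0.0203
```

```bash
python3 go.py .5033 .0204 .165 -11
```

```text
t 4.18 pos [ 0.4736 -0.1691  0.1632] yaw 13.94 shift [  74.5 -176.8   -2.3] turn 0.435 F [ 0.1 -0.8 -2.3] w 0.0203 tilt [ 0.0034 -0.003 ]
```

Request:
{"method": "arm_command", "body": {"rows": [[[15, -35, -2], 0.1], [[30, -70, -2], 0.22], [[45, -106, -2], 0.34], [[60, -142, -2], 0.435], [[74, -175, -2], 0.435], [[74, -177, -2], 0.435], [[74, -177, -2], 0.435], [[74, -177, -2], 0.435], [[74, -177, -2], 0.435]]}}

```text
time_s: 4.93
position: [0.5021, 0.0188, 0.164]
tcp_rot: [[0.981, -0.192, 0.002], [-0.192, -0.981, -0.004], [0.003, 0.004, -1.0]]
force: [-1.0, -0.4, -2.9]
width: 0.0202
```

```bash
python3 go.py .5033 .0204 .140 -11
```

```text
t 4.93 pos [0.5021 0.0188 0.164 ] yaw -11.1 shift [ 0.9 -1.8 24. ] turn -0.002 F [-1.  -0.4 -2.9] w 0.0202 tilt [ 0.0019 -0.004 ]
```

Request:
{"method": "arm_command", "body": {"rows": [[[1, -2, 20], 0], [[1, -2, 32], 0], [[1, -2, 32], 0], [[1, -2, 32], 0], [[1, -2, 32], 0]]}}

```text
time_s: 5.35
position: [0.5037, 0.0194, 0.1325]
tcp_rot: [[0.981, -0.194, 0.002], [-0.194, -0.981, -0.004], [0.003, 0.004, -1.0]]
force: [0.2, 0.5, -2.3]
width: 0.0202
```

```bash
python3 go.py .5033 .0204 .1046 -11
python3 - <<'E'
from h import *
o=[]
for n,p in(('top',(.503,.02,.1)),('side',(.503,.02,.08))):
    u,v=w2px(n,p).astype(int); print(n,u,v)
    c=snap(n,n+'2.png')[v-30:v+30,u-30:u+30]; o.append(cv2.resize(c,None,fx=6.6,fy=6.6,interpolation=cv2.INTER_CUBIC))
cv2.imwrite('pics/f.png',np.hstack(o))
print(w2px('side',(.5033,.0204,.072)),w2px('side',(.5033,.0204,.045)))
E
```

```text
t 5.35 pos [0.5037 0.0194 0.1325] yaw -11.2 shift [-0.7 -1.  27.9] turn -0.004 F [ 0.2  0.5 -2.3] w 0.0202 tilt [ 0.0024 -0.0042]
top 304 218
side 301 182
[301.70491964 184.70038052] [301.77231701 192.43341003]
```

View pics/f.png

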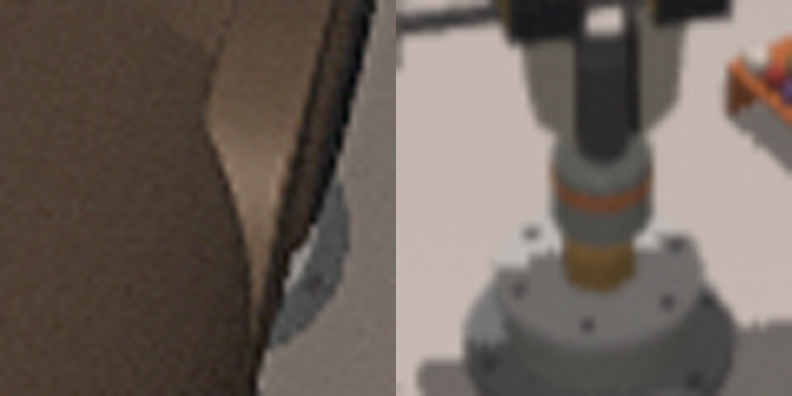

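The side panel shows the socket centred over the nut to within about 1 mm sideways (602 against 600 px), its rim just above the stud. I'll push down gently and watch the force.

Request:
{"method": "arm_command", "body": {"rows": [[[-0.7, -1, 4], 0], [[-0.7, -1, 8], 0], [[-0.7, -1, 8], 0], [[-0.7, -1, 10], 0], [[-0.7, -1, 12], 0], [[-0.7, -1, 13], 0], [[-0.7, -1, 14], 0], [[-0.7, -1, 14], 0]]}}

```text
time_s: 6.12
position: [0.5032, 0.0209, 0.1185]
tcp_rot: [[0.981, -0.194, 0.003], [-0.193, -0.981, -0.004], [0.003, 0.003, -1.0]]
force: [-0.5, -0.4, -2.0]
width: 0.0206
```

```bash
python3 go.py .5033 .0204 .1046 -11
```

```text
t 6.12 pos [0.5032 0.0209 0.1185] yaw -11.16 shift [ 0.1  0.4 13.9] turn -0.003 F [-0.5 -0.4 -2. ] w 0.0206 tilt [ 0.0025 -0.004 ]
```

Request:
{"method": "arm_command", "body": {"rows": [[[0, 0, 3], 0], [[0, 0, 6], 0], [[0, 0, 9], 0], [[0, 0, 11], 0], [[0, 0, 12.5], 0], [[0, 0, 13.5], 0], [[0, 0, 14.5], 0], [[0, 0, 14.5], 0]]}}

```text
time_s: 6.78
position: [0.5033, 0.0207, 0.1046]
tcp_rot: [[0.981, -0.194, 0.003], [-0.194, -0.981, -0.003], [0.003, 0.003, -1.0]]
force: [-5.1, 0.3, 9.8]
width: 0.0202
```

```bash
python3 go.py .5033 .0204 .1046 -11
```

```text
t 6.78 pos [0.5033 0.0207 0.1046] yaw -11.17 shift [0.  0.3 0. ] turn -0.003 F [-5.1  0.3  9.8] w 0.0202 tilt [ 0.0026 -0.0034]
```

Request:
{"method": "arm_command", "body": {"rows": [[[0, 0, 1], 0], [[0, 0, 1], 0], [[0, 0, 1], 0], [[0, 0, 1], 0], [[0, 0, 1], 0], [[0, 0, 1], 0]]}}

```text
time_s: 7.28
position: [0.5034, 0.0207, 0.1046]
tcp_rot: [[0.981, -0.194, 0.003], [-0.194, -0.981, -0.002], [0.003, 0.002, -1.0]]
force: [-6.0, -1.1, 16.9]
width: 0.0203
```

```bash
python3 go.py .5033 .0204 .1046 -11
python3 - <<'E'
from h import *
c=snap('side','side3.png')[130:300,240:440]; cv2.imwrite('pics/g.png',cv2.resize(c,None,fx=3.5,fy=3.5,interpolation=cv2.INTER_CUBIC))
E
```

```text
t 7.28 pos [0.5034 0.0207 0.1046] yaw -11.18 shift [-0.   0.3 -0. ] turn -0.003 F [-6.  -1.1 16.9] w 0.0203 tilt [ 0.0028 -0.0023]
```

View pics/g.png

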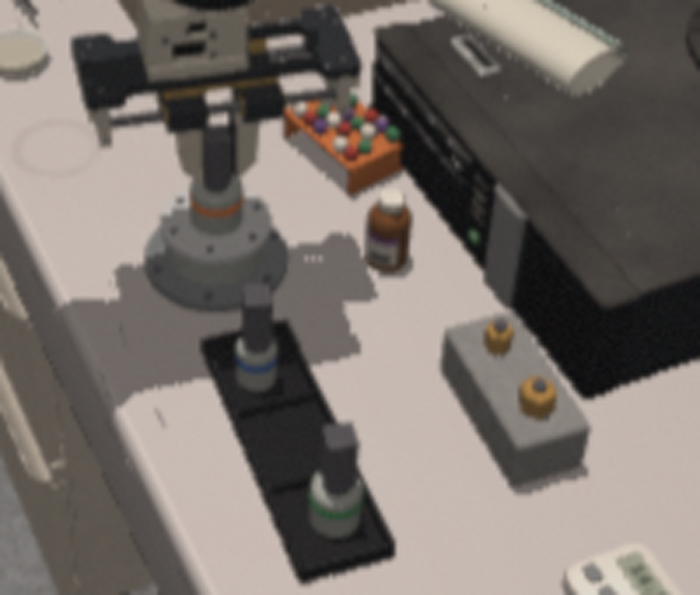

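The picture shows the orange socket at (216,210) resting on the vessel, with the nut fully hidden. The blue (256,345) and green (335,490) sockets stand upright in the tray, and the bottle is untouched. I'm handing the job in.

```bash
python3 -c "
from h import env
env.job_done(); s=env.observe(); print(s['position'],s['force'],s['width'])"
```

```text
the job is handed in; nothing more can be done
the job is handed in; nothing more can be done
```

The large socket (orange band) is pushed fully down over the nut on the vessel and still gripped upright. I handed the job in at about 7.3 s; the hand-in reports no verdict.

- **Choice of socket:** I sized the nuts from the top picture rather than by trying sockets. The vessel's nut measured about 27 mm across flats and the two spares about 17 and 22 mm, so I never moved the small and medium sockets.
- **Seating:** the socket slid past the nut's top with no extra force and stopped at the expected height for its rim on the vessel face. The downward push was about 17 N, the fingers read 20.3 mm on the 20 mm adapter, and the tool leaned about 0.004 rad.
- **Last picture:** it shows the nut fully covered, the other two sockets upright in the tray, and the bottle in place. The timer and petri dish are only partly in that view, and the arm went nowhere near them.
- **Disagreement and gap:** the two cameras put the nut about 2.6 mm apart in y. I went by the top camera, and the socket went on without jamming, though a steady sideways force of about 6 N remained. I did not wiggle the socket to confirm the snug fit. That rests on the size measurement.

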